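# Hang the ear defenders back on the lamp rail

## Robot

A 7-joint arm with a two-finger parallel gripper is mounted at the origin on the work surface. World frame = base frame: x ahead of the robot, y to its left, z up, the work surface at z = 0. Lengths are in mm, angles in rad, forces in N, time in s.
With the tool pointing down it reaches from about 400 to 875 mm from the base axis. Payload 4.4 kg.
Tool frame: the origin (TCP) lies midway between the tips of the shut fingers; the grasp point (between the pads) lies 19 mm behind it; z points along the fingers, y is the line along which they close (so a half turn about z gives the same grasp; the last joint's range is limited). The gripper opens to 85 mm and grips with 20 to 120 N. Pads are 22 mm wide; open, the fingers measure 114 mm over their backs; the gripper's body (76 mm by 85 mm) begins 54 mm behind the grasp point. The pads swing forward as they close: fully open they stand 13 mm farther back than shut.
Start: joints at [1.095, 0.628, 0.038, 1.517, -0.027, 0.996, -0.02], TCP at [259.005, -596.183, 231.313] pointing down, gripper open.
Joint ranges: [-3.06, 3.06], [-0.37, 2.12], [-1.25, 1.32], [0.18, 2.47], [-1.1, 4.24], [0.23, 1.98], [-2.94, 2.94]. Speed limits (rad/s): [2.57, 2.57, 3.14, 3.14, 3.14, 3.14, 3.14].

## Interface

Orientations are given as [roll, pitch, yaw] about the fixed x, y, z axes, in that order (R = Rz(yaw) Ry(pitch) Rx(roll)).
In Python, from cell import ctrl gives the robot as it stands.
- The arm moves only by the shell command python3 -m crank 'ROWS' [OPENING]. ROWS is JSON, a list that holds one entry, the list of rows, each a list of 4 numbers: the shift along the tool's x, y, z normalised to -1 to 1, where 1 is 2.5 cm, then the turn about the tool's z normalised to -1 to 1, where 1 is 0.08 rad. In form: [[[dx, dy, dz, turn], ...]]. A call has 1 to 12 rows; each row shifts and turns the commanded pose from where the row before left it, along the tool's axes as they then stand; what a row does not reach is not made up. A row lasts 1/12 s, in which the tool goes at most 41.7 mm and 7.16 degrees, less where a joint would pass 70% of its speed; a pose out of reach is approached as far as the arm can. A call with a number of a shift or a turn outside -1 to 1 is refused whole. A call with a gripper value outside its range is refused whole. OPENING is the closure, from -1 (fully open) to 1 (shut), set as the call begins (- or left out, the last holds). The fingers move at their own pace and stop on an object; the grip force is fixed at half the most. Time passes only in rows, so rows that do not move let the fingers close. It gives the time, the measured TCP pose, the force, the opening and the grip force at its end, in the units of the state.
- ctrl.read_state(): the state, without advancing time (a new reading comes with each control period).
- ctrl.get_image(name): name is "scene" or "top"; returns a dict with "img" (400x640x3 uint8, red, green, blue), "intrinsics" (3x3 intrinsics, pixels), "extrinsics" (4x4, takes a point from camera to world coordinates). Camera axes: x right, y up, looking along -z (the intrinsics and any distortion apply to the point x, -y, -z); pixel columns grow to the right and rows downward; lengths in mm; the calibration is good to about 2 mm. A picture is of the moment at which its call begins. There is no depth.
- ctrl.finish_job(): hands the job in; it is judged then, once.
Trained networks look in the newest picture that a camera, given by its name, has taken for a name from the list of things; names that differ only in an ending like _2 or _b are one class to them, and where a whole thing is asked for, a point or a joint stands for the part that bears it (a point fixed in the world has none). Each returns a list of dicts, best first, with "confidence" (0 to 1); they miss things now and then, are a little off and sometimes report something else, mostly with a low value. They report only what shows in the picture. A call takes as long as a camera call. They do not tell look-alikes from the thing itself.
- ctrl.find_in(camera, target): "position" ([row, column] in pixels, amid what is visible of it).
- ctrl.trace(camera, target): "mask" (400x640 bool, what is visible of it) and "position" ([row, column] in pixels, amid what is visible of it).
- ctrl.place_of(camera, target): "position" ([row, column] in pixels: a listed point, or the origin of a listed thing).
The state is a dict: "clock": time; "qpos": joint angles; "qd": joint speeds; "tau": joint torques, N m; "eef_pos": TCP position; "tool_rot": TCP orientation; "force": force on the tool from outside, world axes, zero at the start; "torque": the same for the moment, N m; "width": finger opening in mm; "gripper_force": force on a finger pad.
Only numpy, scipy, OpenCV 4.12 (cv2) and the standard library are available. Lean on these libraries where they do the work, as an engineer would, in place of code of your own. Each camera call takes 0.05 s, during which the arm holds its last target. There are 200 camera calls.

## Task

Hammering is over: hang the red and the yellow ear defenders over the wooden rail under the bench lamp, each astride the rail above the mat of its own colour, with the groove under its head pad sitting on the rail, square across it and one cup hanging down on either side. Leave the grey pair hanging where it is and do not disturb the other things on the bench.

Things in the scene. Friction and masses are not known exactly. Their poses are not given: they have to be found in the camera images.
- red_set: Ear defenders, red cups, black head pad with red stripe: one rigid inverted U standing on its cups, 154 (x, cup to cup) x 56 (y) x 147 tall, 170 to 310 g, alike both ways round. Origin: centre of its underside, level with the cup bottoms; z up. Cups 30 x 56 x 74 tall, inner faces 94 apart; a thin bow at x = +-66 joins them to the pad. Open inside. Grip the pad across y.
- yellow_set: Ear defenders, yellow cups, black head pad with yellow stripe: one rigid inverted U standing on its cups, 154 (x, cup to cup) x 56 (y) x 147 tall, 170 to 310 g, alike both ways round. Origin: centre of its underside, level with the cup bottoms; z up. Cups 30 x 56 x 74 tall, inner faces 94 apart; a thin bow at x = +-66 joins them to the pad. Open inside. Grip the pad across y.
- red_set_crown (a point): Peak of the groove under the red pair's head pad, 125 above its origin, to sit on the rail. Two cushion faces fall from it at 50 degrees to x = +-19, 102 above the origin: the groove that takes the rail, whose top then lies 5 below the peak. The pad above is a straight block 46 (x) x 28 (y), from 127 to 147 above the origin; a 10 thick steel bow joins it to the cups.
- yellow_set_crown (a point): Peak of the groove under the yellow pair's head pad, 125 above its origin, to sit on the rail. Two cushion faces fall from it at 50 degrees to x = +-19, 102 above the origin: the groove that takes the rail, whose top then lies 5 below the peak. The pad above is a straight block 46 (x) x 28 (y), from 127 to 147 above the origin; a 10 thick steel bow joins it to the cups.
- red_mat: Thin red mat (170 x 100 x 3, fixed on the bench) below the rail, marking the red pair's place. Origin: on the bench straight below the rail's centre line, in the middle of this place along the rail; the mat reaches from x = -50 to x = +120. x points across the rail, away from the robot, y along it.
- yellow_mat: Thin yellow mat (170 x 100 x 3, fixed on the bench) below the rail, marking the yellow pair's place. Origin: on the bench straight below the rail's centre line, in the middle of this place along the rail; the mat reaches from x = -50 to x = +120. x points across the rail, away from the robot, y along it.
- rack: Fixed stand: a level pale-wood rail, round, 16 diameter, along y between steel posts (22 square, at y = +-280, up to the lamp; feet 14 high, x = -60 to 100). Its top is 180 above the bench. Three places at y = -140, 0, 140: two have mats, in the third hangs the grey pair. Origin: on the bench below the rail's middle; x across the rail away from the robot, turned up to 7 degrees.
- rail_mid (a point): Middle of the rail, on its top, 180 above the bench. Right over it hangs the black LED bar lamp, fixed to the posts: 620 long (rack y) x 80 wide (rack x = -40 to 40), underside 360 and top 380 above the bench. A hand cannot come straight down on the rail: it must lean back towards the robot, about 40 degrees.
- grey_set: Bystander: a third pair, of the same shape, with grey cups, already hanging on the rail. Origin 120 below the rail's top. Leave it hanging.
- stake: Bystander: steel stake anvil on a wooden block, 75 x 75 x 119 tall, 2 kg, loose. Origin: centre of its underside. Stands in one of three spots; the red and yellow pairs stand in the other two.
- flux: Bystander: slim amber glass bottle, 42 diameter, 140 tall, loose. Origin: centre of its underside.
- file_pot: Bystander: aluminium pot of 46 diameter and 85 tall with files in it up to 125, loose. Origin: centre of its underside.
- mallet: Bystander: wooden mallet lying on the bench, 240 long, loose.
- jar: Bystander: glass jar with green lid, 72 diameter, 100 tall, loose. Origin: centre of its underside.
- bangle: Bystander: silver bangle lying flat, 72 diameter, 18 tall, loose.
- pitch_bowl: Bystander: dark steel bowl, 110 diameter, 50 tall, loose.
Things that resemble listed ones, but are neither listed nor needed, are in the scene too. Leave any purple look-alike of the red_set alone.

How it is judged (in metres and radians):
At the end, for the whole second after the job is handed in: Both pairs hang at rest astride the rail: groove peak 174 to 196 mm above the bench, within 35 mm along the rail of the middle of its own colour's place, within 40 mm of the rail's centre line, upright within 15 degrees, square across the rail within 20 degrees (y of red_set_crown in the frame of red_mat between -0.035 and 0.035 m and x of red_set_crown in the frame of red_mat between -0.04 and 0.04 m and height (world z) of red_set_crown between 0.174 and 0.196 m and angle between each of red_set, yellow_set's own z axis and vertical below 0.26 rad and angle between the x axis of each of red_set, yellow_set and the x axis of rack, either way round below 0.35 rad and linear speed of each of red_set, yellow_set below 0.03 m/s and angular speed of each of red_set, yellow_set below 0.3 rad/s and y of yellow_set_crown in the frame of yellow_mat between -0.035 and 0.035 m and x of yellow_set_crown in the frame of yellow_mat between -0.04 and 0.04 m and height (world z) of yellow_set_crown between 0.174 and 0.196 m); the robot touches nothing.
It fails at once if the grey pair is moved more than 30 mm (distance of grey_set from where it was at the start of the episode above 0.03 m).
It fails at once if another bystander is moved more than 30 mm (distance of any of stake, flux, file_pot, mallet, jar, bangle, pitch_bowl from where it was at the start of the episode above 0.03 m).
It fails at once if a bottle, jar, stake or pot is tipped by more than 30 degrees (angle between any of flux, jar, stake, file_pot's own z axis and vertical above 0.52 rad).
It also fails if it takes over 72 s, if anything falls off the work surface, if the arm or the gripper's body presses on something with over 40 N, if the wrist force passes 120 N, or if a joint passes its speed limit or range.

## Working session

There is one attempt and no reset: what is moved stays moved. The work goes in short steps, Python scripts to look and compute and a shell command to move; the robot and the scene stay as the last step left them, time stands still between calls to the robot, and variables do not carry over. Pictures are saved under pics/ and viewed, at most 10 in all, crops included, and the job is handed in when it is done.

```bash
ls; mkdir -p pics; cat > h.py <<'E'
import numpy as np, cv2
from cell import ctrl
from scipy.spatial.transform import Rotation as R
def snap(n):
    d=ctrl.get_image(n); return d
def ray(d,rc):
    K=np.array(d["intrinsics"]);E=np.array(d["extrinsics"])
    v=np.linalg.inv(K)@np.array([rc[1],rc[0],1.]); v=np.array([v[0],-v[1],-v[2]])
    return E[:3,3],E[:3,:3]@v/np.linalg.norm(v)
def atz(d,rc,z):
    o,v=ray(d,rc); return o+v*(z-o[2])/v[2]
def tri(rs):
    A=sum(np.eye(3)-np.outer(v,v) for o,v in rs); b=sum((np.eye(3)-np.outer(v,v))@o for o,v in rs)
    p=np.linalg.solve(A,b); return p,max(np.linalg.norm((np.eye(3)-np.outer(v,v))@(p-o)) for o,v in rs)
def proj(d,p):
    K=np.array(d["intrinsics"]);E=np.array(d["extrinsics"])
    c=E[:3,:3].T@(np.array(p)-E[:3,3]); u=K@np.array([c[0],-c[1],-c[2]]); return u[1]/u[2],u[0]/u[2]
def save(d,n,box=None,s=1):
    im=d["img"][:,:,::-1]
    if box: im=im[box[0]:box[1],box[2]:box[3]]
    cv2.imwrite("pics/"+n,cv2.resize(im,None,fx=s,fy=s,interpolation=cv2.INTER_CUBIC))
E
python3 - <<'E'
from h import *
D={n:snap(n) for n in("scene","top")}
for n in D: save(D[n],n+"0.png"); print(n,np.round(D[n]["extrinsics"],2).tolist(),np.round(D[n]["intrinsics"],1).tolist())
for t in ["red_set","yellow_set","red_set_crown","yellow_set_crown","red_mat","yellow_mat","rack","rail_mid","grey_set","stake","flux","file_pot","mallet","jar","bangle","pitch_bowl"]:
    for n in D:
        print(t,n,[(np.round(r["position"]).tolist(),round(r["confidence"],2)) for r in ctrl.place_of(n,t)[:4]])
print(ctrl.read_state())
E
```

```text
pics
scene [[0.42, -0.54, 0.73, 1254.86], [0.91, 0.24, -0.35, -372.2], [0.01, 0.81, 0.59, 749.22], [0.0, 0.0, 0.0, 1.0]] [[366.7, 0.0, 316.3], [0.0, 366.7, 200.3], [0.0, 0.0, 1.0]]
top [[-0.0, 1.0, -0.09, 323.84], [-1.0, 0.0, 0.02, 11.32], [0.02, 0.09, 1.0, 1561.18], [0.0, 0.0, 0.0, 1.0]] [[509.5, 0.0, 320.4], [0.0, 509.5, 198.2], [0.0, 0.0, 1.0]]
red_set scene [([224.0, 170.0], 0.73), ([248.0, 231.0], 0.57)]
red_set top [([272.0, 451.0], 0.8), ([208.0, 402.0], 0.65)]
yellow_set scene [([200.0, 375.0], 0.71)]
yellow_set top [([210.0, 407.0], 0.74), ([212.0, 235.0], 0.73)]
red_set_crown scene [([188.0, 158.0], 0.81), ([215.0, 225.0], 0.79), ([172.0, 376.0], 0.46)]
red_set_crown top [([276.0, 462.0], 0.88), ([208.0, 410.0], 0.71)]
yellow_set_crown scene [([173.0, 378.0], 0.7), ([220.0, 459.0], 0.41)]
yellow_set_crown top [([207.0, 223.0], 0.71)]
red_mat scene [([257.0, 390.0], 0.65)]
red_mat top [([136.0, 267.0], 0.92)]
yellow_mat scene [([274.0, 347.0], 0.62)]
yellow_mat top [([135.0, 314.0], 0.66)]
rack scene []
rack top [([207.0, 223.0], 0.65)]
rail_mid scene [([222.0, 352.0], 0.79)
[... 654 characters left out ...]
 'qpos': array([ 1.09518501,  0.62840966,  0.03850183,  1.51741119, -0.02696628,
        0.99632742, -0.01998882]), 'qd': array([-7.98886916e-04, -7.33509774e-05,  7.16695690e-04,  1.62038146e-03,
        3.86701207e-04, -1.62254494e-04,  2.78037993e-03]), 'tau': array([ 5.75626109e-04, -5.63266182e+01,  1.22576181e+00, -1.93780196e+01,
        1.09082612e-02,  1.68825718e-03,  9.31988865e-06]), 'eef_pos': array([ 258.99672893, -596.16850924,  231.30360994]), 'tool_rot': array([-3.14155525e+00, -5.59415915e-06,  4.09814079e-01]), 'force': array([ 0.38961289, -0.11044706, -0.20446466]), 'torque': array([-0.02939816,  0.00310279,  0.00418284]), 'gripper_force': 0.0, 'width': 85.33222785978938}
```

View pics/scene0.png

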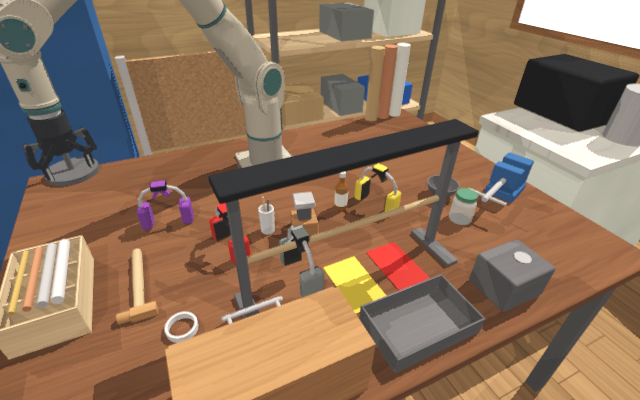

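View pics/top0.png

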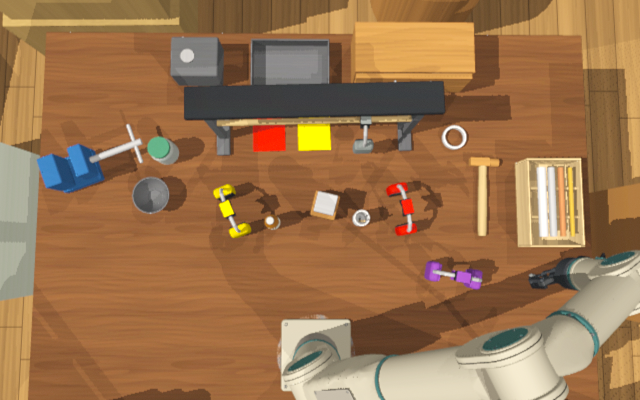

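Scene picture: pairs that could be taken for the red set are the purple at about (188,158), the red at (215,225) and the yellow at (173,378). In the top picture red is at (208,407), yellow at (208,226), purple look-alike at (275,455), mats at (137,268) red and (137,314) yellow. Next I measure and check a crop.

```bash
python3 - <<'E'
from h import *
T=snap("top");S=snap("scene")
im=T["img"].astype(int);hsv=cv2.cvtColor(T["img"],cv2.COLOR_RGB2HSV).astype(int)
def rect(m,box,z,name):
    mm=np.zeros(m.shape,np.uint8);mm[box[0]:box[1],box[2]:box[3]]=m[box[0]:box[1],box[2]:box[3]]
    n,l,st,c=cv2.connectedComponentsWithStats(mm);k=1+np.argmax(st[1:,4])
    pts=np.argwhere(l==k)[:,::-1].astype(np.float32)
    b=cv2.boxPoints(cv2.minAreaRect(pts)); w=np.array([atz(T,(q[1],q[0]),z)[:2] for q in b])
    print(name,st[k,4],np.round(w).tolist(),"c",np.round(w.mean(0),1));return w
sat=(hsv[:,:,1]>170)&(hsv[:,:,2]>110)
red=sat&((hsv[:,:,0]<6)|(hsv[:,:,0]>174)); yel=sat&(hsv[:,:,0]>22)&(hsv[:,:,0]<35)
rect(red,(120,160,245,295),3,"redmat");rect(yel,(120,160,290,335),3,"yelmat")
rect(im.max(2)<60,(75,125,175,455),380,"lamp")
# sets: cup blobs in both views
for n,col,bt in(("red",red,(170,250,375,430)),("yel",yel,(170,250,205,262))):
    mm=np.zeros(col.shape,np.uint8);mm[bt[0]:bt[1],bt[2]:bt[3]]=col[bt[0]:bt[1],bt[2]:bt[3]]
    N,l,st,c=cv2.connectedComponentsWithStats(mm)
    for k in range(1,N):
        if st[k,4]>12: print(n,st[k,4],np.round(c[k][::-1],1),"z70",np.round(atz(T,c[k][::-1],70)[:2]),"z147",np.round(atz(T,c[k][::-1],147)[:2]))
for t,pt,ps in(("red_set_crown",(208,410),(215,225)),("yellow_set_crown",(207,223),(173,378)),("rail_mid",(122,312),(222,352))):
    a=min(ctrl.place_of("top",t),key=lambda r:np.hypot(*np.subtract(r["position"],pt)));b=min(ctrl.place_of("scene",t),key=lambda r:np.hypot(*np.subtract(r["position"],ps)))
    print(t,a["position"],b["position"],tri([ray(T,a["position"]),ray(S,b["position"])]))
for t,z in(("stake",119),("file_pot",125),("flux",140),("jar",100),("pitch_bowl",50)):
    r=ctrl.trace("top",t)
    if r: p=np.argwhere(r[0]["mask"]).astype(float); print(t,np.round(atz(T,p.mean(0),z)[:2]))
save(S,"crop1.png",(140,320,130,450),2.4)
E
python3 -m crank '[[[0,0,-1,0],[0,0,-1,0],[0,0,-1,0],[0,0,-1,0],[0,0,-1,0],[0,0,-1,0],[0,0,-1,0],[0,0,-1,0],[0,0,-1,0],[0,0,-1,0],[0,0,-1,0],[0,0,-1,0]]]'
```

```text
redmat 830 [[694.0, 195.0], [698.0, 95.0], [617.0, 91.0], [614.0, 191.0]] c [655.8 142.8]
yelmat 887 [[617.0, 55.0], [699.0, 55.0], [700.0, -51.0], [618.0, -50.0]] c [658.4   2.4]
lamp 354 [[628.0, 134.0], [640.0, -302.0], [633.0, -302.0], [621.0, 134.0]] c [630.6 -83.9]
red 155 [188.1 395.4] z70 [ 491. -238.] z147 [ 483. -225.]
red 155 [206.1 407. ] z70 [ 438. -271.] z147 [ 432. -257.]
red 165 [229.5 404.8] z70 [ 369. -263.] z147 [ 367. -249.]
yel 169 [190.4 223.8] z70 [484. 267.] z147 [476. 254.]
yel 178 [208.3 226. ] z70 [431. 260.] z147 [426. 247.]
yel 201 [230.3 240. ] z70 [367. 218.] z147 [365. 208.]
red_set_crown [205.4, 410.3] [215.2, 225.3] (array([ 437.57813314, -263.96923371,  124.3787291 ]), np.float64(6.384301096656392))
yellow_set_crown [204.4, 227.1] [171.2, 377.6] (array([434.74561416, 241.15830566, 137.56379177]), np.float64(5.379197384345664))
rail_mid [118.4, 312.1] [223.4, 351.3] (array([670.96683156,   5.68156296, 179.60210428]), np.float64(3.377133426737867))
stake [436. -27.]
file_pot [ 399. -129.]
flux [388. 120.]
jar [597. 440.]
pitch_bowl [472. 488.]
clock: 3.35
eef_pos: [258.8, -595.9, 532.8]
tool_rot: [3.141, -0.0, 0.41]
force: [0.1, 0.0, -0.4]
width: 85.4
gripper_force: 0.0
```

View pics/crop1.png

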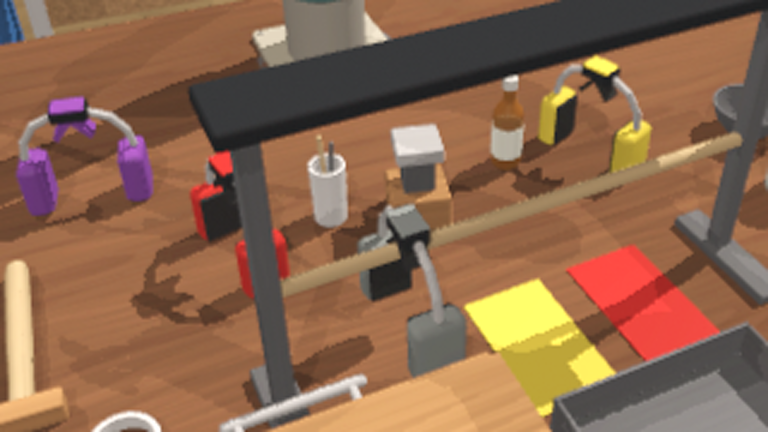

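The crop confirms it: red stands behind the left post with the purple look-alike well left of it, yellow stands behind the rail on the right, and grey hangs next to the yellow mat. The rows have no tilt axis, so I probe how the arm leans at its limits.

```bash
python3 -c "
from h import *
s=ctrl.read_state();print(np.round(s['qpos'],3))"
python3 -m crank '[[[0,0,-1,0],[0,0,-1,0],[0,0,-1,0],[0,0,-1,0],[0,0,-1,0],[0,0,-1,0],[0,0,-1,0],[0,0,-1,0],[0,0,-1,0],[0,0,-1,0],[0,0,-1,0],[0,0,-1,0]]]'
python3 -c "
from h import *
s=ctrl.read_state();print(np.round(s['qpos'],3),R.from_euler('xyz',s['tool_rot']).as_matrix().round(3))"
```

```text
[ 1.09   0.507  0.059  0.914 -0.029  1.721 -0.023]
clock: 4.35
eef_pos: [230.7, -531.1, 713.3]
tool_rot: [2.995, -0.0, 0.41]
force: [0.5, -0.6, -0.0]
width: 85.3
gripper_force: 0.0
[ 1.027  0.374  0.187  0.645 -0.08   1.981 -0.002] [[ 0.917  0.394  0.058]
 [ 0.398 -0.907 -0.134]
 [ 0.     0.146 -0.989]]
```

```bash
cat > st.py <<'E'
from h import *
s=ctrl.read_state();M=R.from_euler('xyz',s['tool_rot']).as_matrix()
print(round(s['clock'],2),'q',np.round(s['qpos'],3),'p',np.round(s['eef_pos'],1),'x',M[:,0].round(3),'y',M[:,1].round(3),'z',M[:,2].round(3),'lean',round(float(np.arccos(-M[2,2])),3),'w',round(s['width'],1),'gf',s['gripper_force'],'F',np.round(s['force'],1))
E
python3 -m crank '[[[0.3,-1,0,1],[0.3,-1,0,1],[0.3,-1,0,1],[0.3,-1,0,1],[0.3,-1,0,1],[0.5,-1,0,0],[0.5,-1,0,0],[0.5,-1,0,0],[0.5,-1,0,0],[0.5,-1,0,0],[0.5,-1,0,0],[0.5,-1,0,0]]]' >/dev/null
python3 -m crank '[[[0.5,-1,0,0],[0.5,-1,0,0],[0.5,-1,0,0],[0.5,-1,0,0],[0.5,-1,0,0],[0.5,-1,0,0],[0.5,-1,0,0],[0.5,-1,0,0],[0.5,-1,0,0],[0.5,-1,0,0],[0.5,-1,0,0],[0.5,-1,0,0]]]' >/dev/null
python3 st.py
```

```text
6.35 q [ 1.000e-03  1.930e-01 -4.370e-01  1.107e+00  2.360e-01  1.854e+00
 -1.924e+00] p [471.2  71.5 646. ] x [0.998 0.013 0.058] y [ 0.006 -0.991  0.133] z [ 0.059 -0.132 -0.989] lean 0.145 w 85.6 gf 0.0 F [0.3 0.2 0.5]
```

```bash
python3 -m crank '[[[0.6,-0.4,-1,0],[0.6,-0.4,-1,0],[0.6,-0.4,-1,0],[0.6,-0.4,-1,0],[0.6,-0.4,-1,0],[0.6,-0.4,-1,0],[0.6,-0.4,-1,0],[0.6,-0.4,-1,0],[0.6,-0.4,-1,0],[0.6,-0.4,-1,0],[0.6,-0.4,-1,0],[0.6,-0.4,-1,0]]]' >/dev/null
python3 st.py
```

```text
7.35 q [-0.619  0.395  0.499  0.666 -0.073  1.981 -1.763] p [555.3 152.8 708.9] x [0.987 0.015 0.157] y [-0.    -0.996  0.094] z [ 0.158 -0.093 -0.983] lean 0.184 w 85.5 gf 0.0 F [-0.2 -0.7 -0.2]
```

```bash
python3 -m crank '[[[0.5,-0.2,-1,0],[0.5,-0.2,-1,0],[0.5,-0.2,-1,0],[0.5,-0.2,-1,0],[0.5,-0.2,-1,0],[0.5,-0.2,-1,0],[0.5,-0.2,-1,0],[0.5,-0.2,-1,0],[0.5,-0.2,-1,0],[0.5,-0.2,-1,0],[0.5,-0.2,-1,0],[0.5,-0.2,-1,0]]]' >/dev/null
python3 st.py
```

```text
8.35 q [-0.727  0.363  0.6    0.455 -0.099  1.981 -1.804] p [548.8 192.3 812.8] x [0.917 0.031 0.397] y [ 0.015 -0.999  0.042] z [ 0.398 -0.033 -0.917] lean 0.411 w 85.4 gf 0.0 F [ 0.7 -0.1  0.7]
```

```bash
python3 -m crank '[[[0.4,0,-1,0],[0.4,0,-1,0],[0.4,0,-1,0],[0.4,0,-1,0],[0.4,0,-1,0],[0.4,0,-1,0],[0.4,0,-1,0],[0.4,0,-1,0],[0.4,0,-1,0],[0.4,0,-1,0],[0.4,0,-1,0],[0.4,0,-1,0]]]' >/dev/null
python3 st.py
```

```text
9.35 q [-1.005  0.215  0.902  0.395 -0.1    1.981 -1.77 ] p [466.6 162.7 927.4] x [0.808 0.031 0.588] y [ 0.038 -0.999  0.   ] z [ 0.588  0.022 -0.809] lean 0.629 w 85.3 gf 0.0 F [-0.2 -0.7  0.2]
```

```bash
python3 -m crank '[[[0.7,0,-0.7,0],[0.7,0,-0.7,0],[0.7,0,-0.7,0],[0.7,0,-0.7,0],[0.7,0,-0.7,0],[0.7,0,-0.7,0],[0.7,0,-0.7,0],[0.7,0,-0.7,0]]]' >/dev/null
python3 st.py
```

```text
10.02 q [-0.867  0.213  0.855  0.235 -0.163  1.981 -1.739] p [467.5 143.8 985.2] x [0.717 0.026 0.696] y [ 0.054 -0.998 -0.018] z [ 0.695  0.051 -0.717] lean 0.771 w 85.7 gf 0.0 F [ 0.5 -0.1  0.8]
```

```bash
python3 - <<'E'
from h import *
T=snap("top");S=snap("scene")
def blobs(d,name,box):
    h=cv2.cvtColor(d["img"],cv2.COLOR_RGB2HSV).astype(int)
    s=(h[:,:,1]>150)&(h[:,:,2]>90)
    m=s&(((h[:,:,0]<6)|(h[:,:,0]>174)) if name=="red" else (h[:,:,0]>20)&(h[:,:,0]<36))
    mm=np.zeros(m.shape,np.uint8);mm[box[0]:box[1],box[2]:box[3]]=m[box[0]:box[1],box[2]:box[3]]
    N,l,st,c=cv2.connectedComponentsWithStats(mm)
    return [(st[k].tolist(),c[k][::-1]) for k in range(1,N) if st[k,4]>10]
for n,bt,bs in(("red",(170,250,375,430),(200,270,205,262)),("yel",(170,250,205,262),(160,215,350,405))):
    a=blobs(T,n,bt);b=blobs(S,n,bs)
    for i in a: print(n,"T",i[0],np.round(i[1],1))
    for j in b: print(n,"S",j[0],np.round(j[1],1))
    for i in a:
        for j in b:
            p,e=tri([ray(T,i[1]),ray(S,j[1])])
            if e<8: print("  pair",np.round(i[1]),np.round(j[1]),np.round(p),round(e,1))
# lamp near edge in top: lowest dark row per column
g=T["img"].max(2)
for c in range(200,440,24):
    rows=[r for r in range(95,135) if g[r,c]<75]
    if rows: print(c,max(rows),np.round(atz(T,(max(rows)+.5,c),380)[:2]), np.round(atz(T,(max(rows)+.5,c),360)[:2]))
E
```

```text
red T [386, 182, 22, 14, 160] [188.3 395.4]
red T [401, 199, 13, 16, 159] [206.3 407. ]
red T [395, 223, 22, 13, 168] [229.4 404.8]
red S [217, 202, 10, 12, 79] [207.4 222. ]
red S [209, 216, 14, 24, 126] [224.7 213.8]
red S [244, 235, 7, 21, 91] [245.2 246.9]
red S [228, 240, 8, 24, 96] [251.6 231.2]
  pair [206. 407.] [207. 222.] [ 431. -259.  145.] 2.4
  pair [229. 405.] [207. 222.] [ 369. -256.  101.] 2.2
yel T [221, 184, 15, 12, 117] [189.2 228. ]
yel T [218, 199, 17, 19, 185] [208.3 225.9]
yel T [229, 223, 23, 15, 208] [230.3 240.2]
yel S [373, 163, 15, 9, 48] [167.4 379.4]
yel S [354, 176, 16, 24, 163] [187.1 359.3]
yel S [384, 190, 17, 22, 241] [200.6 392. ]
  pair [189. 228.] [201. 392.] [491. 261.  52.] 3.1
  pair [208. 226.] [167. 379.] [426. 247. 145.] 0.6
  pair [230. 240.] [187. 359.] [367. 219.  40.] 2.6
200 119 [618. 273.] [623. 277.]
224 118 [621. 216.] [626. 220.]
248 117 [624. 160.] [629. 163.]
272 117 [624. 104.] [629. 105.]
296 117 [624.  47.] [629.  48.]
320 115 [629. -10.] [634. -10.]
344 115 [629. -66.] [634. -68.]
368 126 [ 603. -123.] [ 608. -125.]
392 114 [ 632. -180.] [ 637. -184.]
416 115 [ 630. -237.] [ 635. -242.]
```

```bash
cat > kin.py <<'E'
import numpy as np, itertools
from scipy.optimize import least_squares
from scipy.spatial.transform import Rotation as R
Rz=lambda a:R.from_euler('z',a).as_matrix();Ry=lambda a:R.from_euler('y',a).as_matrix()
def fk(q,P,s):
    h,a,b,c,o1,o7,e=P
    A=Rz(s[0]*q[0]+o1)@Ry(q[1])@Rz(s[1]*q[2]); B=A@Ry(q[3]); C=B@Rz(s[2]*q[4])@Ry(q[5]); D=C@Rz(s[3]*q[6]+o7)
    p=np.array([0,0,h])+A@[e,0,a]+B@[-e,0,b]+C@[0,0,c]
    return p,D
E
cat > d.py <<'E'
import numpy as np
dat=[([1.09518501,0.62840966,0.03850183,1.51741119,-0.02696628,0.99632742,-0.01998882],[258.997,-596.169,231.304],[.9172,.3984,0],[0,0,-1]),
([1.027,.374,.187,.645,-.08,1.981,-.002],[230.7,-531.1,713.3],[.917,.398,0],[.058,-.134,-.989]),
([.001,.193,-.437,1.107,.236,1.854,-1.924],[471.2,71.5,646],[.998,.013,.058],[.059,-.132,-.989]),
([-.619,.395,.499,.666,-.073,1.981,-1.763],[555.3,152.8,708.9],[.987,.015,.157],[.158,-.093,-.983]),
([-.727,.363,.6,.455,-.099,1.981,-1.804],[548.8,192.3,812.8],[.917,.031,.397],[.398,-.033,-.917]),
([-1.005,.215,.902,.395,-.1,1.981,-1.77],[466.6,162.7,927.4],[.808,.031,.588],[.588,.022,-.809]),
([-.867,.213,.855,.235,-.163,1.981,-1.739],[467.5,143.8,985.2],[.717,.026,.696],[.695,.051,-.717])]
E
cat > fit.py <<'E'
from kin import *; from d import dat
best=None
for s in itertools.product([1,-1],repeat=4):
    def f(P):
        o=[]
        for q,p,x,z in dat:
            pp,D=fk(q,P,s); o+=list((pp-p)/10)+list((D[:,0]-x)*10)+list((D[:,2]-z)*10)
        return o
    for o1 in(0,np.pi):
        for o7 in(0,1.57,3.14,-1.57):
            r=least_squares(f,[325,559,383,338,o1,o7,0])
            if best is None or r.cost<best[0]: best=(r.cost,s,r.x,np.abs(r.fun).max())
print(best); np.save("P.npy",np.r_[best[2],best[1]])
E
python3 fit.py
```

```text
(np.float64(0.3838111559983366), (-1, -1, -1, -1), array([ 3.40784341e+02,  5.58567198e+02,  3.83523025e+02,  3.52927018e+02,
       -4.75431222e-02,  1.52748600e+00, -5.10593569e-01]), np.float64(0.4120060910939259))
```

```bash
cat > ik.py <<'E'
from kin import *
V=np.load("P.npy");P=V[:7];s=V[7:]
lo=np.array([-3.06,-.37,-1.25,.18,-1.1,.23,-2.94]);hi=np.array([3.06,2.12,1.32,2.47,4.24,1.98,2.94])
def rot(th,az,sgn=-1):
    z=np.array([np.sin(th)*np.cos(az),np.sin(th)*np.sin(az),-np.cos(th)]);y=sgn*np.array([-np.sin(az),np.cos(az),0]);return np.c_[np.cross(y,z),y,z]
def ik(p,D,seeds):
    best=None
    for q0 in seeds:
        f=lambda q:np.r_[(fk(q,P,s)[0]-p)/100,(fk(q,P,s)[1]-D).ravel()]
        r=least_squares(f,np.clip(q0,lo+1e-3,hi-1e-3),bounds=(lo,hi),max_nfev=60)
        if best is None or r.cost<best[0]: best=(r.cost,r.x)
        if r.cost<1e-6: break
    return best
E
python3 - <<'E'
from ik import *
rng=np.random.default_rng(0);S=[rng.uniform(lo,hi) for _ in range(12)]
cur=np.array([-.867,.213,.855,.235,-.163,1.981,-1.739])
for n,G in(("yel",(419,246,143)),("red",(424,-260,143)),("place yel",(660,4,203)),("place red",(656,144,203)),("pre",(620,4,330))):
    for th in(.77,.6,.45,.3,0.1):
        D=rot(th,.06);b=ik(np.array(G)+19*D[:,2],D,[cur]+S)
        print(n,th,"cost %.1e"%b[0],b[1].round(2))
E
```

```text
yel 0.77 cost 1.9e-02 [-0.77  0.67 -0.28  2.47  2.    0.84  1.78]
yel 0.6 cost 1.1e-03 [-1.59  1.03  1.32  2.47  4.23  0.71 -0.3 ]
yel 0.45 cost 2.2e-26 [-0.43  0.59 -0.48  2.4   1.86  0.56  2.18]
yel 0.3 cost 1.3e-22 [-0.25  0.6  -0.63  2.29  1.43  0.53  2.68]
yel 0.1 cost 7.4e-20 [-0.99  0.6   0.55  2.14 -0.63  0.45 -1.47]
red 0.77 cost 1.4e-03 [ 1.62  1.1  -1.23  2.47  2.41  0.52 -2.93]
red 0.6 cost 6.9e-30 [ 1.48  0.91 -1.11  2.43  2.24  0.43 -2.94]
red 0.45 cost 3.2e-30 [ 1.43  0.88 -1.17  2.34  1.7   0.5  -2.52]
red 0.3 cost 7.9e-27 [ 0.65  0.54 -0.02  2.24 -0.96  0.24  0.05]
red 0.1 cost 2.6e-21 [ 0.24  0.59  0.44  2.11 -0.67  0.5  -0.31]
place yel 0.77 cost 5.3e-30 [-0.17  0.59  0.21  2.24  3.5   0.48  1.21]
place yel 0.6 cost 1.2e-17 [-0.27  0.57  0.34  2.1   4.24  0.25  0.45]
place yel 0.45 cost 2.7e-22 [-0.26  0.57  0.33  1.97 -0.91  0.27 -0.68]
place yel 0.3 cost 4.6e-23 [-0.4   0.64  0.56  1.83 -0.73  0.55 -0.9 ]
place yel 0.1 cost 3.5e-29 [-0.43  0.73  0.65  1.64 -0.58  0.87 -1.06]
place red 0.77 cost 2.7e-24 [-0.35  0.6   0.01  2.2   2.75  0.44  1.71]
place red 0.6 cost 9.1e-28 [-0.2   0.57 -0.18  2.06  1.92  0.23  2.59]
place red 0.45 cost 4.1e-28 [-0.63  0.61  0.49  1.93 -0.8   0.28 -1.05]
place red 0.3 cost 2.1e-23 [-0.66  0.66  0.58  1.8  -0.63  0.54 -1.23]
place red 0.1 cost 4.4e-28 [-0.6   0.73  0.57  1.6  -0.49  0.85 -1.36]
pre 0.77 cost 7.9e-29 [-0.42  0.32  0.51  2.21  4.21  0.27  0.49]
pre 0.6 cost 1.2e-19 [-0.43  0.32  0.52  2.06 -0.9   0.3  -0.69]
pre 0.45 cost 5.6e-23 [-0.56  0.39  0.72  1.92 -0.66  0.55 -0.94]
pre 0.3 cost 4.6e-24 [-0.56  0.46  0.76  1.79 -0.54  0.78 -1.06]
pre 0.1 cost 5.7e-23 [-0.51  0.55  0.74  1.6  -0.44  1.06 -1.16]
```

```bash
cat > e.py <<'E'
from ik import *
rng=np.random.default_rng(1);S=[rng.uniform(lo,hi) for _ in range(25)]
T=(("yel",(419,246,143),(.4,.5)),("red",(424,-260,143),(.4,.55,.7)),("placeY",(660,4,203),(.6,.7)),("placeR",(656,144,203),(.6,.7)),("preY",(620,4,330),(.6,.7)),("preR",(620,144,330),(.6,.7)),("mid",(500,100,330),(.5,.7)))
for n,G,ths in T:
  for th in ths:
    for sg in(-1,1):
        D=rot(th,.06,sg);out=[]
        for q0 in S:
            b=ik(np.array(G)+19*D[:,2],D,[q0])
            if b[0]<1e-5: out.append(b[1])
        out.sort(key=lambda q:q[4])
        print(n,th,sg,len(out));
        last=None
        for q in out:
            if last is None or np.abs(q-last).max()>.8: print("    ",q.round(2)); last=q
E
timeout 500 python3 e.py
```

```text
yel 0.4 -1 12
     [ 0.01  0.9  -1.25  2.37  1.64  1.12  2.43]
     [-0.52  0.55 -0.31  2.37  1.78  0.41  2.29]
yel 0.4 1 15
     [-0.1   0.74 -0.99  2.37  1.66  0.87 -0.73]
     [-0.63  0.53 -0.14  2.37  1.83  0.32 -0.91]
yel 0.5 -1 15
     [-0.05  0.93 -1.25  2.44  1.75  1.24  2.27]
     [-0.75  0.56 -0.05  2.44  2.2   0.42  1.81]
     [-1.21  0.63  0.61  2.44  3.35  0.25  0.66]
     [-1.48  0.85  1.13  2.44  4.24  0.53 -0.23]
yel 0.5 1 19
     [-0.21  0.72 -0.88  2.44  1.83  0.9  -0.96]
     [-0.8   0.56  0.01  2.44  2.25  0.39 -1.38]
     [-1.28  0.67  0.74  2.44  3.66  0.28 -2.79]
     [-1.48  0.85  1.13  2.44  4.24  0.53  2.91]
red 0.4 -1 5
     [ 1.25  0.69 -0.84  2.31  1.57  0.23 -2.41]
red 0.4 1 14
     [ 1.25  0.69 -0.84  2.31  1.57  0.23  0.73]
red 0.55 -1 17
     [ 1.43  0.83 -1.03  2.4   2.17  0.35 -2.92]
     [ 1.33  0.74 -0.84  2.4   2.59  0.23  2.94]
     [ 1.13  0.64 -0.52  2.4   3.65  0.23  1.87]
red 0.55 1 17
     [ 1.51  0.97 -1.24  2.4   1.94  0.55  0.46]
     [ 1.13  0.64 -0.52  2.4   3.65  0.23 -1.27]
red 0.7 -1 0
red 0.7 1 0
placeY 0.6 -1 15
     [ 0.44  0.65 
[... 1570 characters left out ...]
 -0.03  2.01  0.59  0.26  0.76]
     [ 0.27  0.42 -0.85  2.01  1.2   0.54  0.21]
preR 0.7 -1 0
preR 0.7 1 16
     [-0.22  0.32 -0.18  2.1   1.4   0.23 -0.05]
     [ 0.41  0.51 -1.11  2.1   1.57  0.69 -0.14]
mid 0.5 -1 7
     [-0.8   0.17  0.58  2.21 -0.07  0.3  -1.7 ]
     [-0.1   0.15 -0.24  2.21  0.45  0.33 -2.22]
mid 0.5 1 18
     [-1.07  0.21  0.91  2.21 -0.39  0.32  1.76]
     [-0.32  0.14  0.01  2.21  0.31  0.31  1.06]
     [ 0.47  0.22 -0.94  2.21  0.83  0.44  0.53]
mid 0.7 -1 13
     [ 0.65  0.3  -1.25  2.38  1.66  0.52  2.81]
     [ 0.03  0.14 -0.42  2.38  1.8   0.23  2.69]
mid 0.7 1 17
     [ 0.65  0.29 -1.25  2.38  1.66  0.52 -0.33]
     [ 0.02  0.14 -0.42  2.38  1.8   0.23 -0.46]
```

```bash
python3 -m crank '[[[0,0,0.2,-1],[0,0,0.2,-1],[0,0,0.2,-1],[0,0,0.2,-1],[0,0,0.2,-1],[0,0,0.2,-1],[0,0,0.2,-1],[0,0,0.2,-1],[0,0,0.2,-1],[0,0,0.2,-1],[0,0,0.2,-1],[0,0,0.2,-1]]]' >/dev/null;python3 st.py
python3 -m crank '[[[0,0,0.2,-1],[0,0,0.2,-1],[0,0,0.2,-1],[0,0,0.2,-1],[0,0,0.2,-1],[0,0,0.2,-1],[0,0,0.2,-1],[0,0,0.2,-1],[0,0,0.2,-1],[0,0,0.2,-1],[0,0,0.2,-1],[0,0,0.2,-1]]]' >/dev/null;python3 st.py
python3 -m crank '[[[0,0,0.2,-1],[0,0,0.2,-1],[0,0,0.2,-1],[0,0,0.2,-1],[0,0,0.2,-1],[0,0,0.2,-1],[0,0,0.2,-1],[0,0,0.2,-1],[0,0,0.2,-1],[0,0,0.2,-1],[0,0,0.2,-1],[0,0,0.2,-1]]]' >/dev/null;python3 st.py
```

```text
11.12 q [-1.068  0.124  0.794  0.575  0.078  1.727 -0.83 ] p [509.2 147.6 940.9] x [0.365 0.835 0.411] y [ 0.622 -0.547  0.56 ] z [ 0.693  0.051 -0.719] lean 0.768 w 85.5 gf 0.0 F [-0.1 -0.3  0.5]
12.12 q [-1.02   0.103  0.7    0.757  0.123  1.561  0.1  ] p [550.8 150.7 897.7] x [-0.3    0.927 -0.223] y [0.656 0.371 0.658] z [ 0.693  0.051 -0.719] lean 0.768 w 85.0 gf 0.0 F [0.9 0.5 0.6]
13.12 q [-0.924  0.113  0.622  0.885  0.113  1.417  1.057] p [592.4 153.8 854.4] x [-0.709  0.228 -0.667] y [0.13  0.972 0.194] z [ 0.693  0.051 -0.719] lean 0.768 w 85.6 gf 0.0 F [ 0.1 -0.1  0.1]
```

```bash
python3 -m crank '[[[1,0.1,0.5,-1],[1,0.1,0.5,-1],[1,0.1,0.5,-1],[1,0.1,0.5,-0.4],[1,0.1,0.5,0],[1,0.1,0.5,0],[1,0.1,0.5,0],[1,0.1,0.5,0],[1,0.1,0.5,0],[1,0.1,0.5,0],[1,0.1,0.5,0],[1,0.1,0.5,0]]]' >/dev/null;python3 st.py
```

```text
14.12 q [-1.108 -0.153  0.305  1.974  0.741  0.827  0.458] p [479.4 195.  539.7] x [-0.718 -0.037 -0.695] y [-0.063  0.998  0.011] z [ 0.693  0.052 -0.719] lean 0.768 w 85.3 gf 0.0 F [0.7 0.6 0.4]
```

```bash
python3 -m crank '[[[1,0.2,0.5,0],[1,0.2,0.5,0],[1,0.2,0.5,0],[1,0.2,0.5,0],[1,0.2,0.5,0],[1,0.2,0.5,0],[1,0.2,0.5,0],[1,0.2,0.5,0]]]' >/dev/null;python3 st.py
```

```text
14.78 q [-1.14   0.08   0.118  2.447  1.416  0.599 -0.623] p [402.9 232.6 330.1] x [-0.718 -0.037 -0.695] y [-0.063  0.998  0.012] z [ 0.693  0.052 -0.719] lean 0.768 w 85.6 gf 0.0 F [ 0.2  0.8 -0.2]
```

```bash
python3 -m crank '[[[0.65,0.05,0.9,0],[0.65,0.05,0.9,0],[0.65,0.05,0.9,0],[0.65,0.05,0.9,0]]]' >/dev/null;python3 st.py
```

```text
15.12 q [-0.553  0.247 -0.595  2.464  1.549  0.806 -0.801] p [412.3 235.  288.6] x [-0.714 -0.079 -0.696] y [-0.061  0.997 -0.05 ] z [ 0.698  0.007 -0.717] lean 0.772 w 85.4 gf 0.0 F [ 0.3  0.2 -1.2]
```

```bash
python3 -m crank '[[[0.9,0,0.9,0],[0.9,0,0.9,0],[0.9,0,0.9,0],[0.9,0,0.9,0],[0.9,0,0.9,0],[0.9,0,0.9,0]]]' >/dev/null;python3 st.py
```

```text
15.62 q [-0.279  0.953 -1.246  2.466  1.674  1.6   -1.002] p [434.  248.7 155.8] x [-0.737 -0.129 -0.664] y [-0.044  0.989 -0.143] z [ 0.675 -0.076 -0.734] lean 0.747 w 85.6 gf 0.0 F [0.1 0.2 0.4]
```

```bash
python3 -m crank '[[[0.6,0,0.65,0],[0.5,0,0.6,0],[0,0,0,0]]]' ;python3 st.py
```

```text
clock: 15.87
eef_pos: [437.4, 249.4, 112.5]
tool_rot: [-2.941, 0.713, -2.965]
force: [-0.7, 0.8, 0.7]
width: 85.2
gripper_force: 0.0
15.87 q [-0.285  1.102 -1.244  2.466  1.745  1.708 -1.035] p [437.4 249.4 112.5] x [-0.745 -0.133 -0.654] y [-0.044  0.988 -0.151] z [ 0.666 -0.083 -0.741] lean 0.736 w 85.2 gf 0.0 F [-0.7  0.8  0.7]
```

```bash
python3 -m crank '[[[-0.25,-0.2,-0.6,0],[0,0,0,0]]]' >/dev/null;python3 st.py; python3 -m crank '[[[0,0,0,0],[0,0,0,0],[0,0,0,0],[0,0,0,0],[0,0,0,0],[0,0,0,0],[0,0,0,0],[0,0,0,0]]]' 1; python3 - <<'E'
from h import *
S=snap("scene");T=snap("top")
a=S["img"][130:250,300:450];b=T["img"][150:270,180:330]
im=np.hstack([a,b])[:,:,::-1];cv2.imwrite("pics/g1.png",cv2.resize(im,None,fx=2.6,fy=2.6))
E
```

```text
16.03 q [-0.288  1.026 -1.247  2.467  1.704  1.658 -1.024] p [435.2 250.2 136.1] x [-0.738 -0.131 -0.661] y [-0.043  0.988 -0.147] z [ 0.673 -0.08  -0.735] lean 0.744 w 85.4 gf 0.0 F [-0.4  1.   1.3]
clock: 16.7
eef_pos: [436.3, 250.2, 136.2]
tool_rot: [-2.943, 0.726, -2.964]
force: [-2.7, -0.8, 9.9]
width: 29.3
gripper_force: 55.3
```

View pics/g1.png

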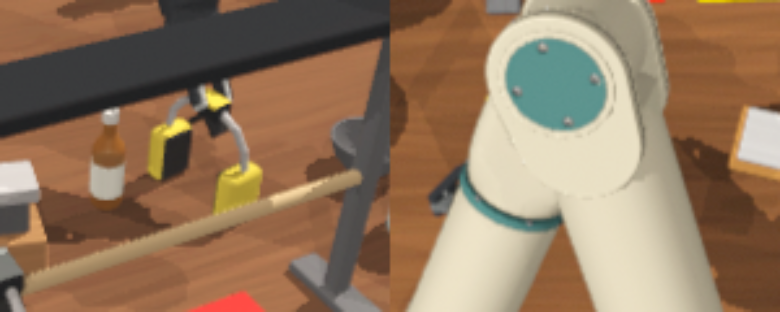

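The hand grips the yellow pad (crop about (215,95)), with the cups still at the bench and squared to the rail. Lifting.

```bash
python3 -m crank '[[[-0.33,-0.07,-0.37,0],[-0.66,-0.15,-0.74,0],[-0.9,-0.28,-0.35,0],[-0.9,-0.28,-0.35,0],[-0.9,-0.28,-0.35,0],[-0.9,-0.28,-0.35,0],[-0.9,-0.28,-0.35,0],[-0.9,-0.28,-0.35,0],[-0.9,-0.28,-0.35,0],[0,0,0,0]]]' ;python3 st.py;  python3 - <<'E'
from h import *
S=snap("scene")
a=S["img"][80:270,250:500]
cv2.imwrite("pics/g2.png",cv2.resize(a[:,:,::-1],None,fx=3,fy=3,interpolation=cv2.INTER_CUBIC))
E
```

```text
clock: 17.63
eef_pos: [515.2, 226.5, 332.9]
tool_rot: [-2.945, 0.729, -2.972]
force: [0.9, 0.4, -1.4]
width: 27.2
gripper_force: 58.1
17.63 q [ 0.087  0.456 -1.237  2.185  1.429  1.118 -0.324] p [515.2 226.5 332.9] x [-0.735 -0.126 -0.666] y [-0.037  0.989 -0.146] z [ 0.677 -0.082 -0.731] lean 0.75 w 27.2 gf 58.13413086114451 F [ 0.9  0.4 -1.4]
```

View pics/g2.png

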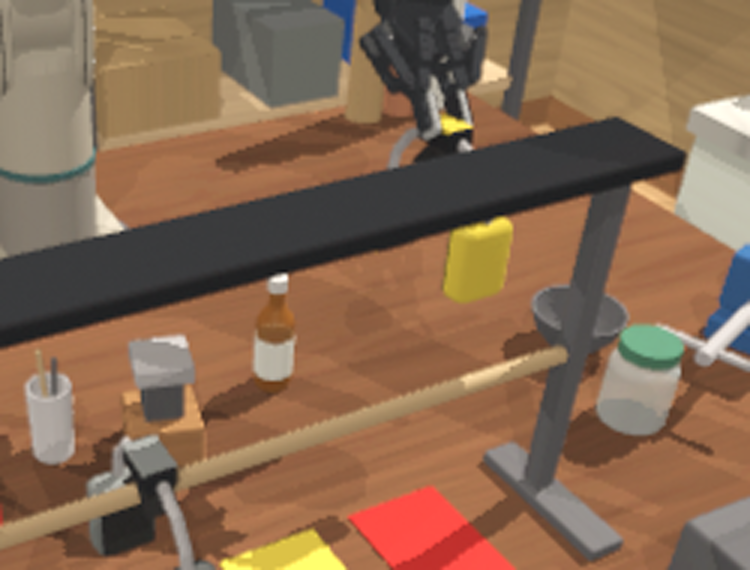

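```bash
python3 -m crank '[[[0.12,-1,0.08,0.7],[0.12,-1,0.08,0.7],[0.12,-1,0.08,0],[0.12,-1,0.08,0],[0.12,-1,0.08,0],[0.12,-1,0.08,0],[0.12,-1,0.08,0],[0.12,-1,0.08,0],[0.12,-1,0.08,0],[0,0,0,0]]]' >/dev/null;python3 st.py;  python3 - <<'E'
from h import *
S=snap("scene");T=snap("top")
for n,d in(("S",S),("T",T)):
    h=cv2.cvtColor(d["img"],cv2.COLOR_RGB2HSV).astype(int)
    m=((h[:,:,1]>150)&(h[:,:,2]>80)&(h[:,:,0]>20)&(h[:,:,0]<36)).astype(np.uint8)
    N,l,st,c=cv2.connectedComponentsWithStats(m)
    for k in range(1,N):
        if st[k,4]>8: print(n,st[k].tolist(),c[k][::-1].round(1),[np.round(atz(d,c[k][::-1],z)).tolist() for z in (235,340)])
a=S["img"][80:270,180:430]
cv2.imwrite("pics/g3.png",cv2.resize(a[:,:,::-1],None,fx=3,fy=3,interpolation=cv2.INTER_CUBIC))
E
```

```text
18.52 q [ 0.843  0.23  -1.225  2.45   1.788  0.511 -0.373] p [495.4  -6.4 312.8] x [-0.744 -0.013 -0.668] y [ 0.05   0.996 -0.075] z [ 0.666 -0.09  -0.74 ] lean 0.737 w 27.1 gf 59.09393664216623 F [-0.6 -0.7 -1.9]
S [314, 137, 12, 9, 60] [140.6 318.1] [[337.0, 69.0, 235.0], [524.0, -21.0, 340.0]]
S [317, 173, 23, 31, 562] [188.3 328.4] [[583.0, -18.0, 235.0], [720.0, -91.0, 340.0]]
S [323, 256, 55, 58, 900] [288.9 355.8] [[891.0, -117.0, 235.0], [965.0, -169.0, 340.0]]
T [309, 117, 5, 2, 9] [117.4 310.8] [[661.0, 12.0, 235.0], [634.0, 12.0, 340.0]]
T [297, 124, 35, 39, 1080] [140.  314.1] [[600.0, 3.0, 235.0], [579.0, 4.0, 340.0]]
T [311, 168, 14, 18, 195] [176.2 317.4] [[504.0, -5.0, 235.0], [490.0, -4.0, 340.0]]
T [568, 168, 7, 68, 282] [201.7 570.8] [[437.0, -673.0, 235.0], [428.0, -619.0, 340.0]]
```

View pics/g3.png

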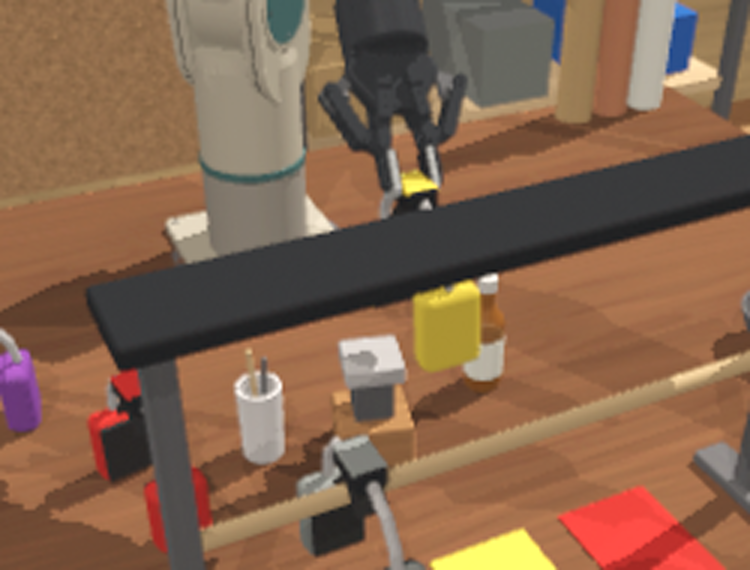

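```bash
python3 -m crank '[[[-0.35,-0.04,-0.4,0],[-0.7,0.11,0.62,0],[-0.7,0.11,0.62,0],[0,0,0,0]]]' >/dev/null;python3 st.py; cat > yl.py <<'E'
from h import *
import sys
S=snap("scene");T=snap("top")
z0=float(sys.argv[1]);c=sys.argv[2]
for n,d in(("S",S),("T",T)):
    h=cv2.cvtColor(d["img"],cv2.COLOR_RGB2HSV).astype(int)
    k0=(h[:,:,0]>20)&(h[:,:,0]<36) if c=="y" else (h[:,:,0]<6)|(h[:,:,0]>174)
    m=((h[:,:,1]>150)&(h[:,:,2]>80)&k0).astype(np.uint8)
    N,l,st,ce=cv2.connectedComponentsWithStats(m)
    for k in range(1,N):
        if st[k,4]>25 and 250<ce[k][0]<420 : print(n,st[k].tolist(),ce[k][::-1].round(1),[np.round(atz(d,ce[k][::-1],z)).tolist() for z in (z0-110,z0,z0+15)])
E
python3 yl.py 335 y
```

```text
18.95 q [ 0.763  0.289 -1.174  2.32   1.659  0.541 -0.198] p [548.7   6.2 330.7] x [-0.738 -0.018 -0.674] y [ 0.039  0.997 -0.07 ] z [ 0.674 -0.078 -0.735] lean 0.745 w 26.8 gf 59.240049216896296 F [ 0.7  0.3 -2.6]
S [328, 138, 11, 9, 59] [141.9 332.2] [[345.0, 114.0, 225.0], [536.0, 12.0, 335.0], [562.0, -2.0, 350.0]]
S [332, 176, 24, 33, 644] [192.  343.9] [[601.0, 17.0, 225.0], [738.0, -65.0, 335.0], [757.0, -76.0, 350.0]]
S [312, 179, 5, 7, 26] [182.1 314.2] [[529.0, -33.0, 225.0], [682.0, -104.0, 335.0], [702.0, -114.0, 350.0]]
S [323, 256, 33, 17, 40] [262.8 336.8] [[811.0, -114.0, 225.0], [904.0, -168.0, 335.0], [917.0, -175.0, 350.0]]
S [327, 270, 51, 44, 858] [290.2 356.8] [[887.0, -112.0, 225.0], [964.0, -167.0, 335.0], [975.0, -174.0, 350.0]]
T [297, 124, 35, 40, 933] [139.6 313.7] [[604.0, 4.0, 225.0], [581.0, 5.0, 335.0], [577.0, 5.0, 350.0]]
```

```bash
python3 -m crank '[[[-0.6,0.03,0.65,0],[-0.6,0.03,0.65,0],[-0.6,0.03,0.65,0],[-0.6,0.03,0.6,0],[0,0,0,0]]]' >/dev/null;python3 st.py;python3 yl.py 338 y
```

```text
19.47 q [ 0.645  0.457 -1.093  2.146  1.636  0.642 -0.066] p [634.9   4.1 322.3] x [-0.74  -0.018 -0.673] y [ 0.04   0.997 -0.07 ] z [ 0.672 -0.079 -0.737] lean 0.743 w 26.9 gf 59.249065595213324 F [-0.7  0.1 -2.4]
S [324, 175, 22, 31, 225] [186.  330.5] [[567.0, -4.0, 228.0], [712.0, -82.0, 338.0], [732.0, -92.0, 353.0]]
S [349, 198, 25, 34, 708] [214.7 360.6] [[701.0, 6.0, 228.0], [818.0, -74.0, 338.0], [834.0, -85.0, 353.0]]
S [323, 256, 33, 17, 39] [262.7 336.8] [[813.0, -115.0, 228.0], [906.0, -169.0, 338.0], [919.0, -177.0, 353.0]]
S [327, 270, 51, 44, 857] [290.2 356.8] [[889.0, -114.0, 228.0], [966.0, -168.0, 338.0], [977.0, -176.0, 353.0]]
T [309, 117, 11, 15, 138] [122.9 313.8] [[648.0, 4.0, 228.0], [621.0, 5.0, 338.0], [618.0, 5.0, 353.0]]
```

```bash
python3 -m crank '[[[0.42,0.05,0.52,0],[0.42,0.05,0.52,0],[0.42,0.05,0.52,0],[0,0,0,0]]]' >/dev/null;python3 st.py;python3 - <<'E'
from h import *
S=snap("scene")
a=S["img"][130:320,200:450]
cv2.imwrite("pics/g4.png",cv2.resize(a[:,:,::-1],None,fx=3,fy=3,interpolation=cv2.INTER_CUBIC))
E
```

```text
19.9 q [ 0.591  0.565 -1.065  2.213  1.841  0.727 -0.258] p [632.6   3.4 268.9] x [-0.744 -0.02  -0.667] y [ 0.038  0.997 -0.073] z [ 0.667 -0.08  -0.741] lean 0.736 w 26.4 gf 59.45234769489616 F [-0.9  0.1 -3.2]
```

View pics/g4.png

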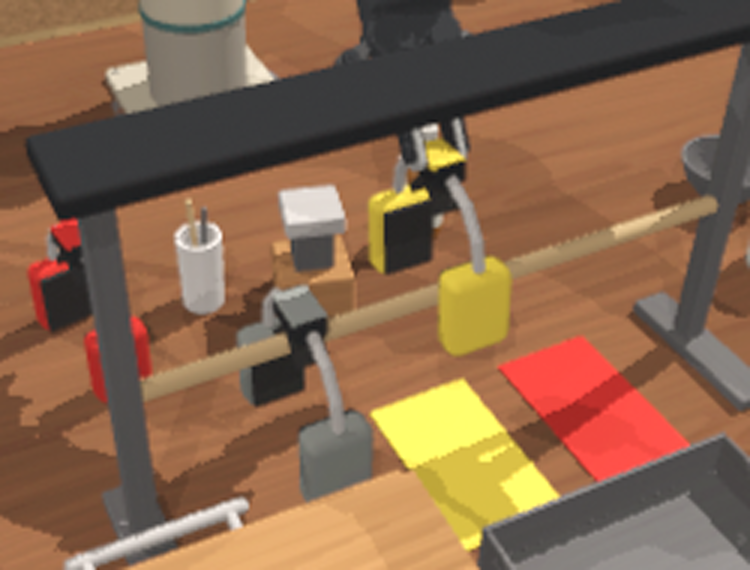

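The picture shows yellow straddling the rail: far cup at crop (475,305) beyond it, near cup (400,230) before it, above the yellow mat. Now onto the rail.

```bash
python3 -m crank '[[[0.165,0.07,0.74,0],[0.165,0.07,0.74,0],[0.165,0.07,0.74,0],[0.165,0.07,0.74,0],[0,0,0,0]]]' >/dev/null;python3 st.py; python3 -m crank '[[[0.17,0.03,0.19,0],[0,0,0,0]]]' >/dev/null;python3 st.py
```

```text
20.37 q [ 0.521  0.749 -1.009  2.176  2.016  0.838 -0.35 ] p [673.6   3.3 204.9] x [-0.742 -0.018 -0.671] y [ 0.041  0.997 -0.072] z [ 0.67  -0.081 -0.738] lean 0.74 w 26.8 gf 59.40598293906078 F [ 0.2  0.2 -2. ]
20.53 q [ 0.517  0.76  -1.009  2.183  2.034  0.85  -0.364] p [673.1   4.4 200.8] x [-0.74  -0.02  -0.673] y [ 0.04   0.997 -0.073] z [ 0.672 -0.08  -0.736] lean 0.743 w 26.8 gf 59.38032901380211 F [-0.4  0.5 -3.2]
```

```bash
python3 -m crank '[[[0.22,0.02,0.18,0],[0,0,0,0]]]' >/dev/null;python3 st.py; python3 -m crank '[[[0.18,0.02,0.2,0],[0,0,0,0]]]' >/dev/null;python3 st.py;python3 -m crank '[[[0.1,0.02,0.11,0],[0,0,0,0]]]' >/dev/null;python3 st.py
```

```text
20.7 q [ 0.514  0.773 -1.01   2.19   2.057  0.868 -0.381] p [673.4   5.  196.7] x [-0.735 -0.022 -0.677] y [ 0.039  0.996 -0.074] z [ 0.677 -0.081 -0.732] lean 0.75 w 26.8 gf 58.04943140828982 F [-4.9 -1.2  7.4]
20.87 q [ 0.51   0.783 -1.011  2.193  2.078  0.885 -0.394] p [676.1   5.5 195.3] x [-0.728 -0.026 -0.685] y [ 0.038  0.996 -0.078] z [ 0.685 -0.082 -0.724] lean 0.761 w 26.8 gf 62.065023828763515 F [-13.9  -2.9  30.6]
21.03 q [ 0.508  0.789 -1.012  2.194  2.089  0.895 -0.4  ] p [677.6   5.9 194.7] x [-0.724 -0.027 -0.689] y [ 0.038  0.996 -0.079] z [ 0.689 -0.084 -0.72 ] lean 0.767 w 26.8 gf 63.29524212051183 F [-21.1  -3.9  43.8]
```

```bash
python3 -m crank '[[[-0.05,0,-0.05,0],[0,0,0,0],[0,0,0,0],[0,0,0,0],[0,0,0,0]]]' -0.4 >/dev/null;python3 st.py;  python3 -m crank '[[[0,0,-0.4,0],[0,0,-0.8,0],[0,0,-1,0],[0,0,-1,0],[0,0,-1,0],[0,0,-1,0],[0,0,-1,0],[0,0,0,0]]]' >/dev/null;python3 st.py
python3 - <<'E'
from h import *
S=snap("scene")
a=S["img"][130:320,200:450]
cv2.imwrite("pics/g5.png",cv2.resize(a[:,:,::-1],None,fx=3,fy=3,interpolation=cv2.INTER_CUBIC))
E
```

```text
21.45 q [ 0.508  0.796 -1.002  2.195  2.078  0.882 -0.397] p [672.8   4.3 184.6] x [-0.74  -0.019 -0.673] y [ 0.04   0.997 -0.073] z [ 0.672 -0.081 -0.736] lean 0.743 w 59.8 gf 0.0 F [ 0.1 -0.5  0.5]
22.12 q [ 0.643  0.406 -1.147  2.325  1.771  0.681 -0.317] p [566.9  18.6 302. ] x [-0.737 -0.024 -0.676] y [ 0.037  0.996 -0.076] z [ 0.675 -0.081 -0.733] lean 0.748 w 60.1 gf 0.0 F [0.7 0.4 0.1]
```

View pics/g5.png

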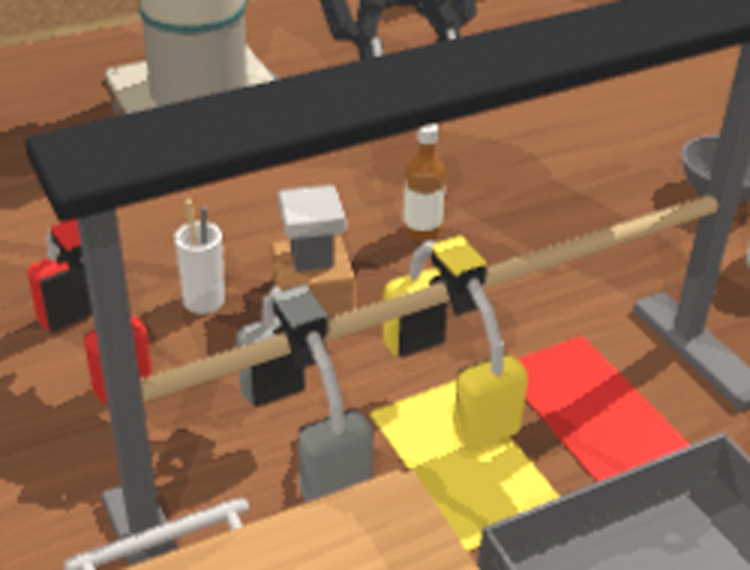

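Yellow hangs squarely on the rail at crop (460,260), above its mat. Now red.

```bash
python3 -m crank '[[[0.4,-0.93,-0.08,0],[0.4,-0.93,-0.08,0],[0.4,-0.93,-0.08,0],[0.4,-0.93,-0.08,0],[0.4,-0.93,-0.08,0],[0.4,-0.93,-0.08,0],[0.4,-0.93,-0.08,0],[0.4,-0.93,-0.08,0],[0.4,-0.93,-0.08,0],[0.4,-0.93,-0.08,0],[0.4,-0.93,-0.08,0],[0.4,-0.93,-0.08,0]]]' -0.9 >/dev/null;python3 st.py
python3 - <<'E'
from ik import *
from cell import ctrl
st=ctrl.read_state();q0=st['qpos']
M=R.from_euler('xyz',st['tool_rot']).as_matrix()
print(fk(q0,P,s)[0])
for z in(260,200,160,134):
    b=ik(np.array([434,-260.5,z]),M,[q0]); p,D=fk(b[1],P,s); print(z,b[0],b[1].round(2),p.round(),np.arccos(-D[2,2]).round(2),D[:,1].round(3))
E
```

```text
23.17 q [ 1.567  0.54  -1.179  2.419  2.483  0.263 -0.258] p [ 452.  -262.9  255.1] x [-0.739 -0.018 -0.673] y [ 0.041  0.997 -0.071] z [ 0.672 -0.08  -0.736] lean 0.744 w 81.1 gf 0.0 F [ 1.2 -0.5  0.5]
[ 459.09184381 -271.45973249  263.28528629]
260 1.9697527916569525e-19 [ 1.66  0.56 -1.25  2.46  2.51  0.25 -0.25] [ 434. -261.  260.] 0.74 [ 0.041  0.997 -0.071]
200 0.004089682003402632 [ 1.53  0.68 -1.09  2.47  2.63  0.32 -0.3 ] [ 436. -263.  201.] 0.7 [ 0.013  0.999 -0.039]
160 0.009640832143524842 [ 1.47  0.78 -1.    2.47  2.71  0.37 -0.32] [ 437. -264.  161.] 0.68 [-0.004  1.    -0.019]
134 0.013134987584882742 [ 1.44  0.84 -0.97  2.47  2.75  0.42 -0.31] [ 438. -265.  135.] 0.67 [-0.013  1.    -0.008]
```

```bash
python3 -m crank '[[[0.65,0.07,0.54,0],[0.65,0.07,0.54,0],[0.65,0.07,0.54,0],[0.65,0.07,0.54,0],[0.4,0.03,0.3,0],[0,0,0,0]]]' >/dev/null;python3 st.py
```

```text
23.67 q [ 1.529  0.905 -1.243  2.466  2.361  0.603  0.019] p [ 451.6 -275.4  163.3] x [-0.75  -0.011 -0.661] y [ 0.033  0.998 -0.055] z [ 0.66  -0.063 -0.748] lean 0.725 w 80.9 gf 0.0 F [-0.3 -0.5  1.3]
```

```bash
python3 -m crank '[[[0.4,0.6,-0.1,0],[0.5,0.3,0.25,0],[0,0,0,0]]]' >/dev/null;python3 st.py
```

```text
23.92 q [ 1.512  0.935 -1.245  2.466  2.342  0.625  0.047] p [ 453.1 -269.4  152.9] x [-0.758 -0.017 -0.652] y [ 0.02   0.999 -0.05 ] z [ 0.652 -0.051 -0.757] lean 0.713 w 81.2 gf 0.0 F [ 0.1  0.  -0.5]
```

```bash
python3 -m crank '[[[0.7,0.22,-0.15,0],[0.7,0.22,-0.15,0],[0.7,0.22,-0.15,0],[0,0,0,0]]]' >/dev/null;python3 st.py
```

```text
24.25 q [ 1.592  0.985 -1.245  2.467  2.309  0.591  0.166] p [ 426.8 -282.1  134.5] x [-0.771 -0.015 -0.636] y [ 0.007  0.999 -0.031] z [ 0.636 -0.028 -0.771] lean 0.691 w 81.3 gf 0.0 F [-0.5 -0.5 -0.2]
```

```bash
python3 -m crank '[[[-0.1,0.6,0,0],[-0.1,0.4,0,0],[0,0,0,0]]]' >/dev/null;python3 st.py
```

```text
24.5 q [ 1.535  0.958 -1.247  2.466  2.296  0.597  0.12 ] p [ 441.2 -264.4  141.2] x [-0.774 -0.02  -0.633] y [-0.004  1.    -0.026] z [ 0.634 -0.018 -0.774] lean 0.686 w 81.0 gf 0.0 F [0.2 0.5 0.2]
```

```bash
python3 -m crank '[[[0.4,0.2,0.0,0],[0.4,0.2,-0.1,0],[0,0,0,0]]]' >/dev/null;python3 st.py
```

```text
24.75 q [ 1.56   0.984 -1.246  2.467  2.279  0.592  0.166] p [ 431.1 -267.9  131.1] x [-0.781 -0.015 -0.624] y [-0.007  1.    -0.015] z [ 0.624 -0.007 -0.781] lean 0.674 w 81.4 gf 0.0 F [ 0.2 -1.  -0.3]
```

```bash
python3 -m crank '[[[0,0.2,0,0],[0,0,0,0],[0,0,0,0],[0,0,0,0],[0,0,0,0],[0,0,0,0],[0,0,0,0],[0,0,0,0]]]' 1 >/dev/null;python3 st.py
python3 - <<'E'
from h import *
S=snap("scene")
a=S["img"][130:320,150:400]
cv2.imwrite("pics/g6.png",cv2.resize(a[:,:,::-1],None,fx=3,fy=3,interpolation=cv2.INTER_CUBIC))
E
```

```text
25.42 q [ 1.55   0.98  -1.247  2.466  2.278  0.593  0.158] p [ 434.4 -264.4  132.9] x [-0.78  -0.017 -0.625] y [-0.011  1.    -0.014] z [ 0.625 -0.004 -0.781] lean 0.675 w 27.1 gf 60.0762549682986 F [-0.6  1.1  5.7]
```

View pics/g6.png

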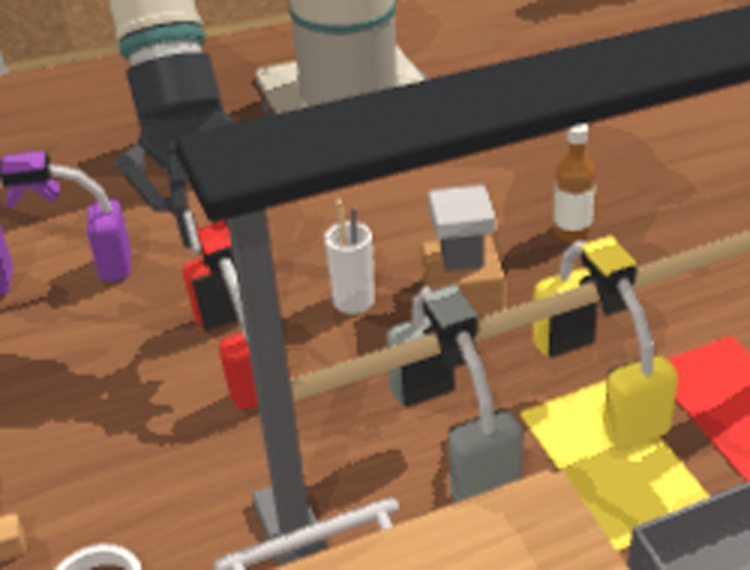

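Red is gripped at crop (215,240), squared to the rail, yellow and grey undisturbed. Lift.

```bash
python3 -m crank '[[[-0.3,0,-0.38,0],[-0.62,0,-0.78,0],[-0.95,0,-0.67,0],[-0.95,0,-0.67,0],[-0.95,0,-0.67,0],[-0.95,0,-0.67,0],[-0.95,0,-0.67,0],[-0.95,0,-0.67,0],[0,0,0,0]]]' >/dev/null;python3 st.py
```

```text
26.22 q [ 1.562  0.542 -1.245  2.247  1.266  0.234  0.921] p [ 480.8 -267.8  275.7] x [-0.794 -0.015 -0.607] y [ 0.005  0.999 -0.032] z [ 0.608 -0.028 -0.794] lean 0.654 w 27.0 gf 60.233005547197536 F [ 1.   0.5 -3.5]
```

```bash
python3 -m crank '[[[-0.9,0.3,-0.55,0],[-0.8,0.6,-0.5,0],[-0.6,0.8,-0.5,0],[-0.4,0.8,-0.4,0],[0,0,0,0]]]' >/dev/null;python3 st.py
```

```text
26.63 q [ 1.515  0.341 -1.247  2.201  0.549  0.233  1.47 ] p [ 497.3 -213.8  332.7] x [-0.801 -0.016 -0.599] y [ 0.005  0.999 -0.034] z [ 0.599 -0.03  -0.8  ] lean 0.643 w 27.1 gf 60.15602809027769 F [ 0.3 -1.1 -3.7]
```

```bash
python3 -m crank '[[[0,1,0,0],[0,1,0,0],[0,1,0,0],[0,1,0,0],[0,1,0,0],[0,1,0,0],[0,1,0,0],[0,1,0,0],[0,1,0,0],[0,1,0,0],[0,1,0,0],[0,1,0,0]]]' >/dev/null;python3 st.py;python3 -m crank '[[[0,1,0,0],[0,0.8,0,0],[0,0,0,0]]]' >/dev/null;python3 st.py;python3 yl.py 338 r
```

```text
27.63 q [ 0.533  0.203 -1.07   2.291  1.267  0.504  0.018] p [506.   82.4 323.6] x [-0.809 -0.015 -0.588] y [ 0.006  0.999 -0.034] z [ 0.588 -0.031 -0.808] lean 0.63 w 26.7 gf 60.32072637230158 F [-0.2 -0.2 -2.9]
27.88 q [ 0.387  0.252 -1.09   2.258  1.279  0.624 -0.091] p [506.7 132.8 322.7] x [-0.808 -0.019 -0.588] y [-0.003  1.    -0.028] z [ 0.589 -0.021 -0.808] lean 0.63 w 26.6 gf 60.440837941132486 F [ 0.7  1.4 -3.6]
S [364, 125, 13, 9, 79] [129.1 369.1] [[317.0, 265.0, 228.0], [515.0, 131.0, 338.0], [542.0, 113.0, 353.0]]
S [366, 161, 23, 29, 516] [175.2 377. ] [[572.0, 133.0, 228.0], [716.0, 26.0, 338.0], [735.0, 12.0, 353.0]]
S [373, 242, 57, 48, 1452] [266.  398.2] [[870.0, -10.0, 228.0], [952.0, -87.0, 338.0], [963.0, -97.0, 353.0]]
T [253, 125, 33, 34, 880] [139.2 268.7] [[604.0, 124.0, 228.0], [581.0, 114.0, 338.0], [578.0, 113.0, 353.0]]
T [257, 160, 13, 17, 184] [167.9 262.8] [[527.0, 139.0, 228.0], [510.0, 128.0, 338.0], [508.0, 127.0, 353.0]]
T [274, 197, 4, 9, 34] [201.  275.5] [[439.0, 105.0, 228.0], [430.0, 97.0, 338.0], [428.0, 96.0, 353.0]]
```

```bash
python3 -m crank '[[[-0.78,0.09,0.5,0],[-0.78,0.09,0.54,0],[-0.78,0.09,0.54,0],[-0.78,0.09,0.54,0],[-0.78,0.09,0.54,0],[0,0,0,0]]]' >/dev/null;python3 st.py
```

```text
28.48 q [ 0.331  0.458 -1.018  2.002  1.297  0.745  0.074] p [629.2 134.3 325.7] x [-0.808 -0.009 -0.589] y [ 0.013  0.999 -0.032] z [ 0.589 -0.033 -0.808] lean 0.631 w 27.1 gf 59.45233333390206 F [ 0.8  0.7 -2.6]
```

```bash
python3 -m crank '[[[0.39,0.13,0.53,0],[0.39,0.13,0.53,0],[0.39,0.13,0.53,0],[0,0,0,0]]]' >/dev/null;python3 st.py; python3 yl.py 282 r
```

```text
28.82 q [ 0.247  0.528 -0.954  2.071  1.474  0.742 -0.126] p [624.  143.9 273.3] x [-0.811 -0.015 -0.585] y [ 0.006  0.999 -0.034] z [ 0.585 -0.031 -0.81 ] lean 0.626 w 26.9 gf 59.971042096149176 F [ 5.5 -0.1 -7.2]
S [391, 160, 14, 11, 95] [165.4 396.2] [[474.0, 273.0, 172.0], [623.0, 150.0, 282.0], [643.0, 133.0, 297.0]]
S [366, 174, 22, 28, 214] [184.9 373.1] [[538.0, 149.0, 172.0], [674.0, 50.0, 282.0], [693.0, 36.0, 297.0]]
S [392, 199, 25, 30, 556] [213.6 403.5] [[683.0, 149.0, 172.0], [792.0, 50.0, 282.0], [807.0, 36.0, 297.0]]
S [373, 242, 57, 48, 1453] [266.  398.2] [[829.0, 29.0, 172.0], [910.0, -48.0, 282.0], [921.0, -58.0, 297.0]]
T [254, 118, 12, 18, 158] [125.1 259.2] [[655.0, 155.0, 172.0], [629.0, 144.0, 282.0], [625.0, 142.0, 297.0]]
T [268, 125, 18, 39, 284] [141.3 276.9] [[610.0, 106.0, 172.0], [587.0, 98.0, 282.0], [584.0, 97.0, 297.0]]
```

```bash
python3 -m crank '[[[-0.32,0,0.23,0],[0,0,0,0]]]' >/dev/null;python3 st.py
```

```text
29.08 q [ 0.248  0.536 -0.953  2.041  1.463  0.746 -0.099] p [636.2 145.2 278.1] x [-0.808 -0.013 -0.59 ] y [ 0.008  0.999 -0.032] z [ 0.59  -0.03  -0.807] lean 0.632 w 26.9 gf 60.34971818405097 F [-0.2  0.4 -2.6]
```

```bash
python3 -m crank '[[[0.25,0,0.74,0],[0.25,0,0.74,0],[0.25,0,0.74,0],[0.25,0,0.7,0],[0,0,0,0]]]' >/dev/null;python3 st.py;python3 -m crank '[[[0.14,0,0.2,0],[0,0,0,0]]]' >/dev/null;python3 st.py
```

```text
29.5 q [ 0.193  0.687 -0.878  2.068  1.708  0.769 -0.3  ] p [656.6 142.  200. ] x [-0.812 -0.013 -0.584] y [ 0.008  0.999 -0.033] z [ 0.584 -0.031 -0.811] lean 0.625 w 26.5 gf 60.410910248773284 F [-0.1 -1.  -2.8]
29.67 q [ 0.19   0.694 -0.878  2.072  1.728  0.773 -0.318] p [657.7 143.8 197.8] x [-0.808 -0.014 -0.589] y [ 0.005  0.999 -0.032] z [ 0.589 -0.029 -0.808] lean 0.631 w 26.8 gf 60.34412702604186 F [-0.2  0.7 -2.9]
```

```bash
python3 -m crank '[[[0.08,0,0.24,0],[0,0,0,0]]]' >/dev/null;python3 st.py;python3 -m crank '[[[0.1,0,0.15,0],[0,0,0,0]]]' >/dev/null;python3 st.py
```

```text
29.83 q [ 0.187  0.706 -0.874  2.07   1.748  0.778 -0.331] p [660.9 144.2 193. ] x [-0.806 -0.015 -0.591] y [ 0.005  0.999 -0.031] z [ 0.592 -0.028 -0.806] lean 0.634 w 26.2 gf 60.13769880395557 F [ 4.8  0.1 -2.4]
30.0 q [ 0.185  0.712 -0.874  2.073  1.764  0.785 -0.344] p [662.  144.5 191.2] x [-0.803 -0.016 -0.596] y [ 0.004  0.999 -0.033] z [ 0.596 -0.029 -0.803] lean 0.639 w 26.8 gf 61.405828446149826 F [-1.6 -1.3 13.5]
```

Seated on the rail (13 N up). Release and back off.

```bash
python3 -m crank '[[[0,0,0,0],[0,0,0,0],[0,0,0,0],[0,0,0,0],[0,0,0,0]]]' -0.4 >/dev/null;python3 st.py;  python3 -m crank '[[[0,0,-0.4,0],[0,0,-0.8,0],[0,0,-1,0],[0,0,-1,0],[0,0,-1,0],[0,0,-1,0],[0,0,-1,0],[0,0,-1,0],[0,0,-1,0],[0,0,0,0],[0,0,0,0],[0,0,0,0]]]' >/dev/null;python3 st.py
python3 - <<'E'
from h import *
S=snap("scene");T=snap("top")
a=S["img"][120:320,200:460]
cv2.imwrite("pics/g7.png",cv2.resize(a[:,:,::-1],None,fx=3,fy=3,interpolation=cv2.INTER_CUBIC)[:600])
for t in("red_set_crown","yellow_set_crown"):
    for r in ctrl.place_of("scene",t)[:3]: print(t,np.round(r["position"]),round(r["confidence"],2),atz(S,r["position"],185).round(0))
E
```

```text
30.42 q [ 0.185  0.716 -0.871  2.076  1.76   0.781 -0.344] p [659.  143.2 186.3] x [-0.809 -0.015 -0.587] y [ 0.005  0.999 -0.032] z [ 0.587 -0.029 -0.809] lean 0.629 w 59.5 gf 0.0 F [-0.3  0.4  0.4]
31.42 q [ 0.365  0.272 -1.088  2.132  1.154  0.695  0.063] p [538.7 148.5 352. ] x [-0.809 -0.015 -0.588] y [ 0.006  0.999 -0.033] z [ 0.588 -0.03  -0.808] lean 0.63 w 59.6 gf 0.0 F [ 0.6 -0.7  0.1]
red_set_crown [186. 158.] 0.68 [ 318. -405.  185.]
red_set_crown [208. 397.] 0.63 [672. 135. 185.]
yellow_set_crown [221. 352.] 0.97 [669.   6. 185.]
```

View pics/g7.png

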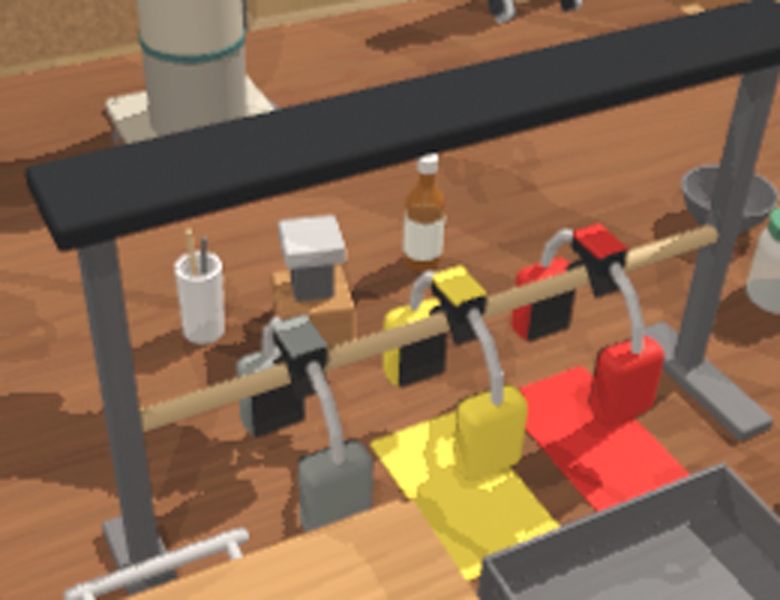

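Both pairs hang astride the rail above their mats (yellow at crop (460,290), red at (600,245)), with grey and the rest undisturbed and the hand clear. Handing in.

```bash
python3 -c "
from cell import ctrl
print(ctrl.finish_job())"
```

```text
the job is handed in; nothing more can be done
None
```

The red and yellow pairs both hang astride the rail above their own mats, with the grey pair and the bystanders in view undisturbed; the job was handed in at about 31.5 s, and the interface returned no verdict.

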